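# Reset the saw-bench length stop to a board

## Robot

A 6-joint arm with a two-finger parallel gripper is mounted at the origin on the work surface. World frame = base frame: x ahead of the robot, y to its left, z up, the work surface at z = 0. Lengths are in m, angles in rad, forces in N, time in s.
With the tool pointing down it reaches from about 0.225 to 0.875 m from the base axis. Payload 3.4 kg.
Tool frame: the origin (TCP) lies midway between the tips of the shut fingers; the grasp point (between the pads) lies 19 mm behind it (manip.pinch_z is the z of the grasp point in the tool frame, in m); z points along the fingers, x is the direction in which the jaws open and shut, and the axes are right-handed (so a half turn about z gives the same grasp; the last joint's range is limited). The gripper opens to 85 mm and grips with 20 to 120 N. Pads are 22 mm wide; open, the fingers measure 114 mm over their backs; the gripper's body (76 mm by 85 mm) begins 54 mm behind the grasp point. The pads swing forward as they close: fully open they stand 13 mm farther back than shut.
Start: joints at [-1.442, 0.276, 1.505, -0, 1.361, -0.121], TCP at [0.142, -0.557, 0.2] pointing down, gripper open.
Joint ranges: [-2.89, 2.89], [-0.75, 2.08], [0.22, 2.7], [-1.18, 4.32], [0.11, 2.71], [-2.7, 2.7]. Speed limits (rad/s): [2.57, 2.57, 3.14, 3.14, 3.14, 3.14].

## Interface

Orientations are given as a unit quaternion [w, x, y, z].
In Python, from rig import manip gives the robot as it stands. The module is installed in compiled form; this text tells all that it offers.
- The arm moves only by the tool drive_tool, never from a script. Its argument "steps" is a list of rows, each a list of 5 numbers: the shift along the tool's x, y, z in mm, then the turn about the tool's z in rad, then the gripper command: -1 is shut, 1 is fully open, values between are in proportion. A call has 1 to 5 rows; each row is the pose to reach, as a shift and turn from the pose measured when the call began, along the tool's axes at that moment; what a row does not reach only later rows make up. A row lasts 1/10 s, in which the tool goes at most 50 mm and 8.59 degrees, less where a joint would pass 70% of its speed; a pose out of reach is approached as far as the arm can. A call with a gripper value outside its range is refused whole. The fingers move at their own pace and stop on an object; "squeeze" is the grip in N (left out, the last holds). Time passes only in rows, so rows that repeat a pose let the fingers close. It gives the time, the measured TCP pose, the force and the opening at its end, in the units of the state.
- manip.get_state(): the state, without advancing time (a new reading comes with each control period).
- manip.get_image(name): name is "side" or "top" or "wrist"; returns the picture (384x512x3 uint8, blue, green, red); there is no depth.
- manip.get_calibration(name): a dict with "camera_matrix" (3x3 intrinsics, pixels), "rvec" (rotation vector, rad) and "tvec" (3), from world to camera coordinates, as OpenCV has them. Camera axes: x right, y down, z forward; pixel columns grow to the right and rows downward; lengths in m; the calibration is good to about 2 mm. A picture is of the moment at which its call begins: read the wrist's pose just before it. get_calibration takes no time and is no camera call; for the wrist camera it gives the pose at the moment of the call.
- manip.sign_off(): hands the job in, once; it reports no verdict.
Trained networks look in the newest picture that a camera, given by its name, has taken for a name from the list of things; names that differ only in an ending like _2 or _b are one class to them, and where a whole thing is asked for, a point or a joint stands for the part that bears it (a point fixed in the world has none). Each returns a list of dicts, best first, with "conf" (0 to 1); they miss things now and then, are a little off and sometimes report something else, mostly with a low value. They report only what shows in the picture. A call takes as long as a camera call. They do not tell look-alikes from the thing itself.
- manip.masks_of(camera, name): "pixels" (384x512 bool, what is visible of it) and "location" ([column, row] in pixels, amid what is visible of it).
The state is a dict: "clock": time; "qpos": joint angles; "qd": joint speeds; "effort": joint torques, N m; "position": TCP position; "ee_rot": TCP orientation; "contact_force": force on the tool from outside, world axes, zero at the start; "moment": the same for the moment, N m; "width": finger opening in m.
Only numpy, scipy, OpenCV 4.12 (cv2) and the standard library are available. Lean on these libraries where they do the work, as an engineer would, in place of code of your own. Each camera call takes 0.05 s, during which the arm holds its last target.

## Task

Set the length stop to the board on the jig: loosen the wing screw on the collar, slide the collar along its bar so that its stop plate pushes the board against the buffered end stop until its steel nose will go no further and pushes back firmly (about 10 N of hand pressure), then tighten the wing screw again so that the board stays held tight between the two, and let go. Do not drag the collar while its screw is tight, do not ram the board, and leave the jar, wrench and screwdriver alone.

Things in the scene. Friction and masses are not known exactly. Their poses are not given: they have to be found in the camera images.
- jig: Fixed length-stop jig: white coated base 150 (x) x 460 (y) x 18 mm, origin centre of its underside, z up. A steel bar, 16 mm diameter, runs along the jig's y at jig x +30 mm, 80 mm above the bench, between grey brackets (36 x 18 mm, 102 mm high) at jig y +-205 mm. A fence 10 mm thick, 34 mm high, runs along jig x 0.
- collar: Knurled steel collar on the bar, 36 mm diameter, 24 mm long; origin at its middle on the bar's axis, axes as the jig's. It only slides along the jig's y (origin from -130 to +180 mm): about 1.5 N drag loose; locked tight, it holds against 40 N. It can be slid by its wing screw. A 6 mm aluminium stop plate on its -y face reaches to jig x -52 mm and down to 24 mm above the bench.
- stop_face (a point): On the face (towards jig -y) of the stop plate that meets the board, which lies on the collar's -y side: 62 mm towards jig -x from the bar's axis, 29 mm above the bench, 18 mm to the -y side of the collar's origin. Axes as the jig's.
- screw (a joint): Upright wing screw on top of the collar, rad; grows as it is loosened (anticlockwise from above). Starts tight at 0 to 0.2; tight below 0.3, lets the collar slide from about 0.7, fully loose above 0.9. Hard stops at -0.1 (tight) and 1.8. Turning takes about 0.14 N m loose, up to 0.3 N m tightening home; it stays where it is left and does not rise.
- wing (a point): Centre of the screw's wing, 129 mm above the bench, straight above the collar's origin: a steel bar 38 mm long (this frame's x), 10 mm thick (y, the way to pinch it), 26 mm tall (116 to 142 mm above the bench). The collar's top is 98 mm above the bench. The frame turns with the screw: at screw 0 its x is 1.84 rad anticlockwise from jig x; at 1.3 the wing lies straight across the bar.
- board: Loose pale wooden board 44 (x) x 120 (y) x 22 mm, about 0.12 kg, lying flat on the jig's base along the jig's y at jig x -32 mm, beside the fence. Origin centre of its underside. It starts 2 to 42 mm short of the end stop's nose and slides on the base with about 1 N.
- board_near (a point): Middle of the board's end that faces the stop plate (its +y end), axes of the board.
- board_far (a point): Middle of the board's other end (its -y end), which bears on the end stop's nose; axes of the board.
- jar: Glass jar, 56 mm diameter, 65 mm tall, on the bench off the -y end of the jig; bystander. Origin at its underside.
- wrench: Steel wrench about 160 mm long, lying on the bench beyond the jig; bystander.
- driver: Screwdriver about 180 mm long, lying on the bench beyond the jig; bystander.
- endblock: Buffered end stop: dark wooden housing 50 (x) x 46 (y) x 45 mm tall, fixed on the jig base, origin centre of its underside (18 mm above the bench), axes as the jig's. A steel nose plate on two rods stands out of its +y face; the board pushes it in (towards -y) with 1 to 2 N, and it stays where it is left.
- nose_face (a point): Middle of the nose plate's +y face (40 mm wide, 18 mm tall), 29 mm above the bench, starting 34 to 68 mm to the +y side of the housing's origin; axes as the jig's; moves in with the nose. The nose comes up against a firm stop (some 10 N per mm) after 4 to 30 mm of travel from its start: how far differs each time and neither shows nor is measured, it can only be felt.
Things that resemble listed ones, but are neither listed nor needed, are in the scene too. Of the things like the board, leave any that is yellow; of the rest the larger one is meant.

How it is judged:
On the way, in this order (a step that is already met when the one before it is completed fails the run):
1. the wing screw is loosened (beyond 0.9 rad) (value of joint screw above 0.9 rad), for 0.2 s.
2. the stop plate presses the board against the fully home end stop (more than 5 N; less moves the nose) (contact force between collar and board above 5 N), for 0.2 s.
3. the screw is tightened again (below 0.3 rad) (value of joint screw below 0.3 rad), for 0.2 s.
At the end, for the whole second after the job is handed in: the screw is tight (below 0.3 rad); the board stays held tight between stop plate and nose, more than 2.5 N at either end; it lies flat and along the jig (0.1 rad), within 12 mm of the nose's middle sideways; collar and board at rest, nothing held (value of joint screw below 0.3 rad and contact force between collar and board above 2.5 N and contact force between board and endblock above 2.5 N and x of board_far in the frame of nose_face between -0.012 and 0.012 m and angle between the y axis of board and the y axis of jig, either way round below 0.1 rad and angle between board's own z axis and vertical below 0.1 rad and linear speed of collar below 0.005 m/s and linear speed of board below 0.01 m/s); the robot touches nothing.
It fails at once if the board is rammed: the stop plate presses it with more than 25 N (contact force between collar and board above 25 N).
It fails at once if the collar is dragged while its screw is tight (below 0.3 rad) (value of joint screw below 0.3 rad and linear speed of collar above 0.02 m/s).
It fails at once if a bystander is moved more than 20 mm (distance of any of jar, wrench, driver from where it was at the start of the episode above 0.02 m).
It also fails if it takes over 64 s, if anything falls off the work surface, if the arm or the gripper's body presses on something with over 40 N, if the wrist force passes 120 N, or if a joint passes its speed limit or range.

## Working session

There is one attempt and no reset: what is moved stays moved. The work goes in short steps, Python scripts to look and compute and a tool call to move; the robot and the scene stay as the last step left them, time stands still between calls to the robot, and variables do not carry over. Pictures are saved under pics/ and viewed, and the job is handed in when it is done.

Besides the shell and the picture viewer there is one more tool, called after "Call:" as a command line: name --pt "numbers of a row" for each row, then --argument value for the rest. drive_tool: Moves the arm, as the interface text tells. Its arguments: {"type":"object","properties":{"steps":{"type":"array","items":{"type":"array","items":{"type":"number"}}},"squeeze":{"type":"number"}},"required":["steps"]}

```bash
mkdir -p pics; python3 - <<'E'
from rig import manip
import cv2
s=manip.get_state()
print(s)
for n in("side","top","wrist"):
    cv2.imwrite(f"pics/{n}0.png",manip.get_image(n))
    c=manip.get_calibration(n);print(n,c)
E
```

```text
{'clock': 0.0, 'qpos': array([-1.44200127e+00,  2.76604977e-01,  1.50615834e+00,  8.39374314e-08,
        1.36070001e+00, -1.21001560e-01]), 'qd': array([-0.00110727,  0.00042756,  0.00167784, -0.0006567 ,  0.00011462,
        0.00062318]), 'effort': array([ 6.70799891e-04, -4.16772652e+01, -2.45805860e+01, -1.52180546e-04,
        1.09748379e-02, -1.13652942e-05]), 'position': array([ 0.14206051, -0.55655753,  0.19942404]), 'ee_rot': array([-6.58829171e-04,  7.89685311e-01, -6.13511397e-01, -6.63925600e-04]), 'contact_force': array([ 0.30186241,  0.64327294, -0.93461127]), 'moment': array([-0.01022438, -0.05325458, -0.01829256]), 'width': 0.08519340632836407}
side {'camera_matrix': array([[417.00913887,   0.        , 254.846154  ],
       [  0.        , 417.00913887, 188.705191  ],
       [  0.        ,   0.        ,   1.        ]]), 'rvec': array([ 2.19899921, -0.05959492,  0.0588484 ]), 'tvec': array([-0.52112623,  0.05993582,  0.92208738])}
top {'camera_matrix': array([[454.19121014,   0.        , 258.03665279],
       [  0.        , 454.19121014, 191.11580672],
       [  0.        ,   0.        ,   1.        ]]), 'rvec': array([ 2.1528742 , -2.14024347,  0.09439345]), 'tvec': array([-0.04065562,  0.50408163,  1.02383626])}
wrist {'camera_matrix': array([[337.39946602,   0.        , 250.30761238],
       [  0.        , 337.39946602, 192.91447134],
       [  0.        ,   0.        ,   1.        ]]), 'rvec': array([-2.28844428,  1.77756111,  0.26601697]), 'tvec': array([-0.57484221, -0.03825711,  0.37931797])}
```

View pics/top0.png

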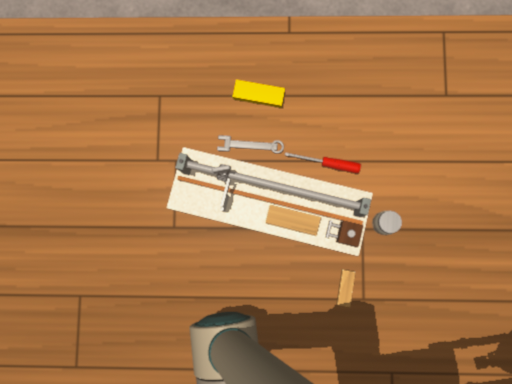

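View pics/side0.png

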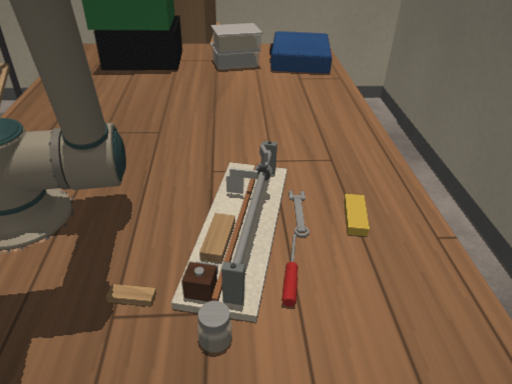

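View pics/wrist0.png

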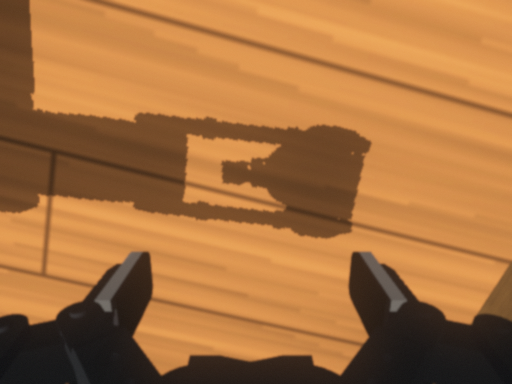

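```bash
cat > h.py <<'E'
import numpy as np, cv2
from rig import manip
def bp(cal,uv,z):
    K=cal["camera_matrix"];R=cv2.Rodrigues(cal["rvec"])[0];t=cal["tvec"]
    d=R.T@np.linalg.solve(K,np.array([uv[0],uv[1],1.]));c=-R.T@t
    return c+d*(z-c[2])/d[2]
def pj(cal,P):
    return cv2.projectPoints(np.atleast_2d(np.array(P,float)),cal["rvec"],cal["tvec"],cal["camera_matrix"],None)[0][:,0]
E
python3 - <<'E'
from h import *
im=manip.get_image("top");cal=manip.get_calibration("top")
cv2.imwrite("pics/topcrop.png",cv2.resize(im[130:270,150:420],None,fx=2.9,fy=2.9,interpolation=cv2.INTER_CUBIC))
for n in("jig","board","collar","wing","endblock","nose_face","jar"):
    for r in manip.masks_of("top",n)[:3]:
        ys,xs=np.nonzero(r["pixels"]);print(n,round(r["conf"],2),r["location"],len(xs),xs.min(),xs.max(),ys.min(),ys.max())
        if len(xs)>20:print(cv2.minAreaRect(np.c_[xs,ys].astype(np.float32)))
E
```

```text
jig 0.55 [255.3, 201.2] 9708 167 372 149 255
((269.486083984375, 201.404052734375), (198.7477264404297, 65.04896545410156), 13.535857200622559)
jig 0.27 [219.7, 168.2] 81 214 229 166 173
((221.71153259277344, 170.05770874023438), (6.6679487228393555, 15.493175506591797), 78.69007110595703)
jig 0.26 [221.1, 177.9] 415 213 232 164 211
((221.04998779296875, 187.3499755859375), (18.867341995239258, 47.014957427978516), 4.398705005645752)
board 0.89 [256.7, 91.0] 1009 233 284 80 107
((258.4857177734375, 93.59151458740234), (50.23423767089844, 20.77912712097168), 8.880659103393555)
board 0.73 [347.1, 286.6] 459 338 355 270 306
((345.7567443847656, 287.9594421386719), (13.645115852355957, 35.51018142700195), 9.462322235107422)
board 0.6 [292.9, 219.1] 1007 266 320 205 235
((293.0882568359375, 220.14707946777344), (52.63022994995117, 19.645383834838867), 14.03624439239502)
collar 0.73 [221.2, 174.6] 391 213 231 164 211
((220.67352294921875, 187.24411010742188), (17.94698143005371, 47.014957427978516), 4.39870548248291)
wing 0.68 [223.1, 177.4] 411 213 230 164 212
((221.5, 188.0), (48.0, 17.0), 90.0)
wing 0.61 [220.4, 167.5] 139 213 229 165 175
((221.0, 170.0), (10.0, 16.0), 90.0)
wing 0.29 [294.6, 220.7] 1014 266 320 206 234
((292.8203430175781, 220.10531616210938), (52.629974365234375, 19.9834041595459), 14.620874404907227)
endblock 0.84 [350.8, 234.1] 687 326 363 221 246
((344.176513671875, 232.29415893554688), (34.92512893676758, 23.768489837646484), 14.03624439239502)
nose_face 0.69 [349.8, 234.2] 633 327 363 221 246
((344.13763427734375, 232.57020568847656), (34.253597259521484, 23.835107803344727), 12.994616508483887)
nose_face 0.66 [332.9, 227.7] 110 327 338 222 237
((332.2919921875, 229.6439971923828), (9.928143501281738, 15.294707298278809), 10.304845809936523)
jar 0.83 [386.8, 222.0] 529 373 400 211 234
((386.5, 222.5), (23.0, 27.0), 90.0)
```

View pics/topcrop.png

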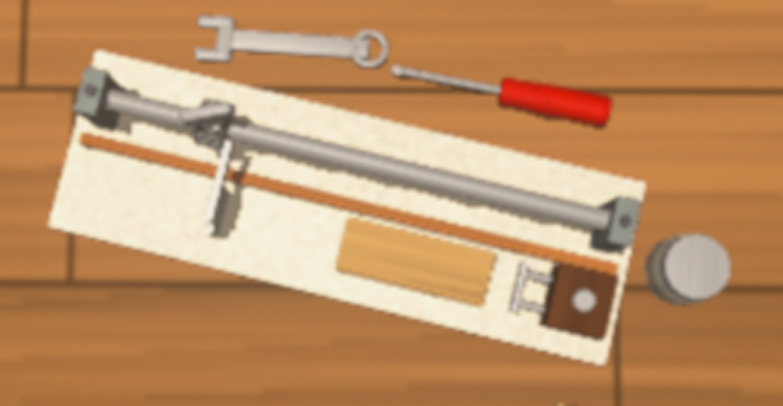

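```bash
cat >> h.py <<'E'
from scipy.optimize import least_squares
def jT(p,P): # jig->world
    c,s=np.cos(p[2]),np.sin(p[2]);P=np.atleast_2d(np.array(P,float))
    return np.c_[p[0]+c*P[:,0]-s*P[:,1],p[1]+s*P[:,0]+c*P[:,1],P[:,2]]
def jinv(p,W):
    c,s=np.cos(p[2]),np.sin(p[2]);d=np.atleast_2d(W)-[p[0],p[1],0]
    return np.c_[c*d[:,0]+s*d[:,1],-s*d[:,0]+c*d[:,1],d[:,2]]
E
python3 - <<'E'
from h import *
cal=manip.get_calibration("top")
cr=np.array([[95,50],[645,183],[605,365],[48,227],[93,92],[625,222]])
uv=cr/2.9+[150,130]
J=np.array([[.075,.23,.018],[.075,-.23,.018],[-.075,-.23,.018],[-.075,.23,.018],[.03,.205,.102],[.03,-.205,.102]])
f=lambda p:(pj(cal,jT(p,J))-uv).ravel()
r=least_squares(f,[0.5,-0.1,-0.2]);print(r.x,r.fun.round(1).reshape(-1,2).tolist())
p=r.x;np.save("jig.npy",p)
def X(c,z):
    w=bp(cal,np.array(c)/2.9+[150,130],z);return w.round(4),jinv(p,w)[0].round(4)
print("wing top ends",X([183,121],.142),X([231,106],.142))
print("plate top? tip",X([211,234],.03),X([225,142],.098))
print("board near",X([342,245],.04),"far",X([490,280],.04))
print("nose",X([516,287],.035),"block",X([581,300],.063))
print("jar",X([697,267],.065)," driver",X([395,70],.01),X([608,110],.02))
print("wing mask",)
E
```

```text
[ 0.48308679 -0.06353889 -0.23684245] [[0.2, 0.1], [0.6, 0.0], [0.3, 0.5], [-0.2, 0.0], [-0.9, -0.3], [0.1, -0.3]]
wing top ends (array([0.5313, 0.0529, 0.142 ]), array([0.0195, 0.1245, 0.142 ])) (array([0.5423, 0.0185, 0.142 ]), array([0.0383, 0.0936, 0.142 ]))
plate top? tip (array([0.4583, 0.0435, 0.03  ]), array([-0.0492,  0.0982,  0.03  ])) (array([0.5225, 0.0267, 0.098 ]), array([0.0172, 0.097 , 0.098 ]))
board near (array([ 0.4495, -0.061 ,  0.04  ]), array([-0.0332, -0.0054,  0.04  ])) far (array([ 0.4228, -0.1767,  0.04  ]), array([-0.0321, -0.1241,  0.04  ]))
nose (array([ 0.4177, -0.1974,  0.035 ]), array([-0.0322, -0.1455,  0.035 ])) block (array([ 0.4071, -0.2431,  0.063 ]), array([-0.0317, -0.1924,  0.063 ]))
jar (array([ 0.4326, -0.3308,  0.065 ]), array([ 0.0137, -0.2716,  0.065 ]))  driver (array([ 0.5954, -0.1035,  0.01  ]), array([ 0.1186, -0.0125,  0.01  ])) (array([ 0.5609, -0.2746,  0.02  ]), array([ 0.1252, -0.1869,  0.02  ]))
wing mask
```

```bash
cat >> h.py <<'E'
from scipy.spatial.transform import Rotation as Ro
def go(P,ang=None):
    s=manip.get_state();q=s["ee_rot"];R=Ro.from_quat([q[1],q[2],q[3],q[0]]).as_matrix()
    a=np.arctan2(R[1,0],R[0,0])
    sh=R.T@(np.array(P)-s["position"])*1000
    t=0 if ang is None else -(ang-a)
    print("t",s["clock"],"pos",s["position"].round(4),"ang",a.round(3),"tz",R[:,2].round(4),"F",s["contact_force"].round(2),"M",s["moment"].round(2),"w",round(s["width"],4))
    print("shift mm",sh.round(1),"turn",(t+np.pi)%(2*np.pi)-np.pi)
E
python3 -c "
from h import *
go([0.47,0.02,0.26],0.25)"
```

```text
t 0.55 pos [ 0.1421 -0.5572  0.2003] ang -1.321 tz [ 0.e+00 -1.e-04 -1.e+00] F [-0.38  0.9  -0.33] M [0.02 0.04 0.02] w 0.0856
shift mm [-478.2 -460.4  -59.7] turn -1.5710212025892967
```

Call:
drive_tool --pt "-33 -32 -20 -0.12 1" --pt "-66 -64 -40 -0.24 1" --pt "-100 -96 -60 -0.36 1" --pt "-133 -128 -60 -0.48 1" --pt "-166 -160 -60 -0.6 1"

```text
clock: 1.05
position: [0.257, -0.3555, 0.2613]
ee_rot: [0.001, 0.936, -0.351, 0.001]
contact_force: [0.8, -0.2, -0.3]
width: 0.0855
```

```bash
python3 -c "
from h import *
go([0.47,0.02,0.26],0.25)"
```

```text
t 1.05 pos [ 0.257  -0.3555  0.2613] ang -0.717 tz [ 0.0015 -0.0021 -1.    ] F [ 0.79 -0.16 -0.32] M [-0.01 -0.    0.01] w 0.0855
shift mm [ -86.1 -423.1    0.8] turn -0.9668023264197241
```

Call:
drive_tool --pt "-10 -48 0 -0.12 1" --pt "-20 -96 0 -0.24 1" --pt "-29 -144 0 -0.36 1" --pt "-39 -192 0 -0.48 1" --pt "-49 -240 0 -0.6 1"

```text
clock: 1.55
position: [0.3783, -0.1406, 0.2615]
ee_rot: [0.001, 0.998, -0.056, 0.001]
contact_force: [1.4, 0.1, -0.8]
width: 0.085
```

```bash
python3 -c "
from h import *
go([0.47,0.02,0.26],0.25)"
```

```text
t 1.55 pos [ 0.3783 -0.1406  0.2615] ang -0.112 tz [ 0.0028 -0.0029 -1.    ] F [ 1.38  0.09 -0.84] M [-0.05 -0.05  0.04] w 0.085
shift mm [  73.1 -169.9    1.3] turn -0.3622003572072705
```

Call:
drive_tool --pt "18 -42 0 -0.09 1" --pt "36 -85 0 -0.18 1" --pt "54 -127 1 -0.27 1" --pt "73 -170 1 -0.36 1" --pt "73 -170 1 -0.36 1"

```text
clock: 2.05
position: [0.4722, 0.025, 0.2601]
ee_rot: [0.0, 0.992, 0.127, 0.002]
contact_force: [-0.6, -0.8, 0.0]
width: 0.0856
```

```bash
python3 - <<'E'
from h import *
go([0.47,0.02,0.26],0.25)
cal=manip.get_calibration("wrist")
im=manip.get_image("wrist")
p=np.load("jig.npy")
Q=[[.03,.112,.142],[.03,.112,.116],[.03,.112,.098],[.03,.205,.102]]
uv=pj(cal,jT(p,Q));print(uv.round(1).tolist())
cv2.imwrite("pics/w1.png",cv2.resize(im,None,fx=1.5,fy=1.5))
np.savez("w1.npz",im=im,**cal)
for n in("wing","collar","stop_face"):
    for r in manip.masks_of("wrist",n)[:3]:
        ys,xs=np.nonzero(r["pixels"]);print(n,round(r["conf"],2),r["location"],len(xs),xs.min(),xs.max(),ys.min(),ys.max(),cv2.minAreaRect(np.c_[xs,ys].astype(np.float32)))
E
```

```text
t 2.05 pos [0.4722 0.025  0.2601] ang 0.256 tz [ 4.5e-03  1.0e-04 -1.0e+00] F [-0.56 -0.82  0.03] M [-0.04  0.    0.05] w 0.0856
shift mm [-3.4  4.3  0.1] turn 0.00568725139948878
[[325.8, 180.8], [320.0, 173.9], [316.4, 169.7], [369.1, 85.2]]
wing 0.68 [324.5, 176.5] 807 308 333 156 200 ((320.5, 178.0), (44.0, 25.0), 90.0)
collar 0.63 [308.4, 164.9] 1818 240 334 136 200 ((291.65380859375, 156.76922607421875), (106.2250747680664, 38.829010009765625), 33.690067291259766)
stop_face 0.64 [306.8, 165.7] 1824 239 333 134 199 ((291.03961181640625, 156.1473388671875), (107.56845092773438, 38.206748962402344), 32.96940612792969)
```

View pics/w1.png

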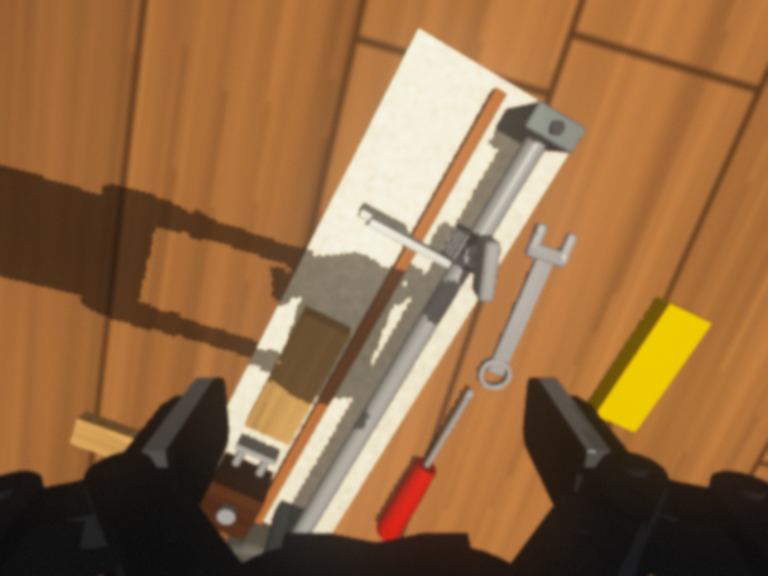

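```bash
python3 - <<'E'
import numpy as np,cv2
from h import *
d=np.load("w1.npz");im=d["im"]
cal={k:d[k] for k in("camera_matrix","rvec","tvec")}
p=np.load("jig.npy")
x0,y0=270,120;k=7
c=cv2.resize(im[y0:y0+85,x0:x0+90],None,fx=k,fy=k,interpolation=cv2.INTER_CUBIC)
for yc,s,col in((.112,.1,(0,0,255)),):
    o=np.array([.03,yc]);a=1.84+s;u=np.array([np.cos(a),np.sin(a)]);v=np.array([-u[1],u[0]])
    for z in(.142,):
        P=[np.r_[o+sx*.019*u+sy*.005*v,z] for sx,sy in((1,1),(1,-1),(-1,-1),(-1,1))]
        q=((pj(cal,jT(p,P))-[x0-.5,y0-.5])*k).astype(int)
        cv2.polylines(c,[q],True,col,1)
cv2.imwrite("pics/w1c.png",c)
E
```

```text
(no output)
```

View pics/w1c.png

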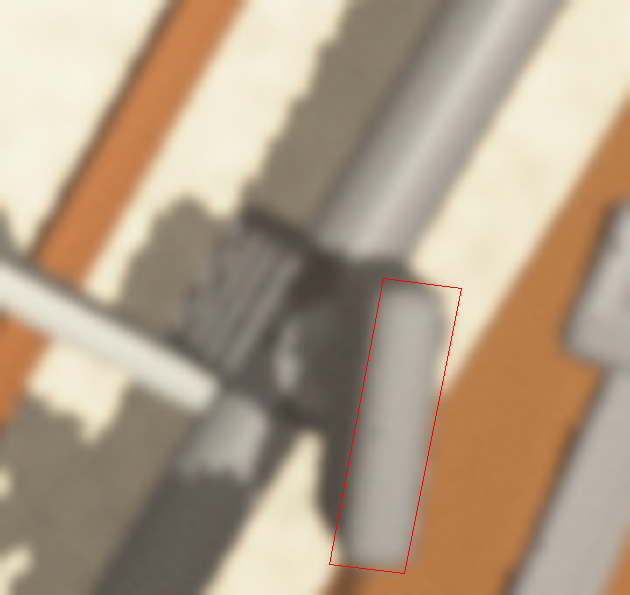

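```bash
python3 - <<'E'
from h import *
p=np.load("jig.npy");W=jT(p,[.03,.112,.112])[0];print(W)
go(W,.167)
E
```

```text
[0.53852835 0.03829545 0.112     ]
t 2.25 pos [0.4693 0.0194 0.2602] ang 0.247 tz [ 0.0022 -0.0036 -1.    ] F [-0.45 -0.54  0.01] M [-0.03 -0.   -0.01] w 0.0853
shift mm [ 71.5  -2.  148.3] turn 0.07981519549452942
```

Call:
drive_tool --pt "24 -1 20 0.04 0" --pt "48 -1 40 0.08 0" --pt "71 -2 70 0.08 0" --pt "71 -2 90 0.08 0" --pt "71 -2 90 0.08 0"

```text
clock: 2.75
position: [0.5354, 0.0367, 0.1674]
ee_rot: [0.002, 0.997, 0.082, -0.003]
contact_force: [-0.9, 0.5, 0.2]
width: 0.043
```

```bash
python3 - <<'E'
from h import *
p=np.load("jig.npy");W=jT(p,[.03,.112,.112])[0];print(W)
go(W,.167)
cv2.imwrite("pics/w2.png",cv2.resize(manip.get_image("wrist"),None,fx=1.5,fy=1.5))
E
```

```text
[0.53852835 0.03829545 0.112     ]
t 2.75 pos [0.5354 0.0367 0.1674] ang 0.164 tz [-0.005  -0.0036 -1.    ] F [-0.87  0.48  0.16] M [-0.04  0.06  0.01] w 0.043
shift mm [ 3.7 -1.2 55.3] turn -0.0030501422458018013
```

View pics/w2.png

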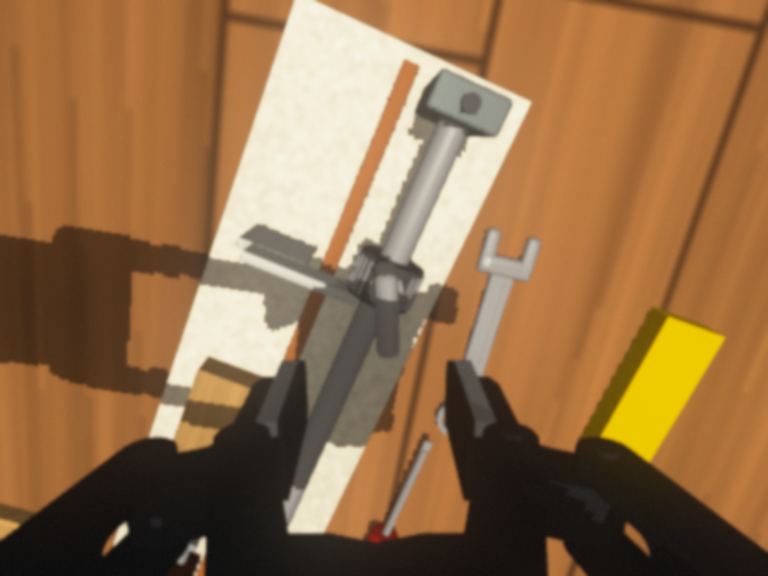

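Call:
drive_tool --pt "4 -1 20 0 0" --pt "4 -1 40 0 0" --pt "4 -1 55 0 0" --pt "4 -1 55 0 0" --pt "4 -1 55 0 -0.4" --squeeze 60

```text
clock: 3.3
position: [0.5407, 0.0374, 0.116]
ee_rot: [0.002, 0.997, 0.081, 0.0]
contact_force: [-0.5, 0.5, 0.6]
width: 0.0289
```

```bash
python3 - <<'E'
from h import *
p=np.load("jig.npy");W=jT(p,[.03,.112,.112])[0]
go(W,.167)
cv2.imwrite("pics/w3.png",cv2.resize(manip.get_image("wrist"),None,fx=1.5,fy=1.5))
E
```

```text
t 3.3 pos [0.5407 0.0374 0.116 ] ang 0.163 tz [ 9.e-04 -4.e-03 -1.e+00] F [-0.47  0.51  0.55] M [-0.04 -0.01 -0.  ] w 0.0289
shift mm [-2.1 -1.2  4. ] turn -0.004049799892199779
```

View pics/w3.png

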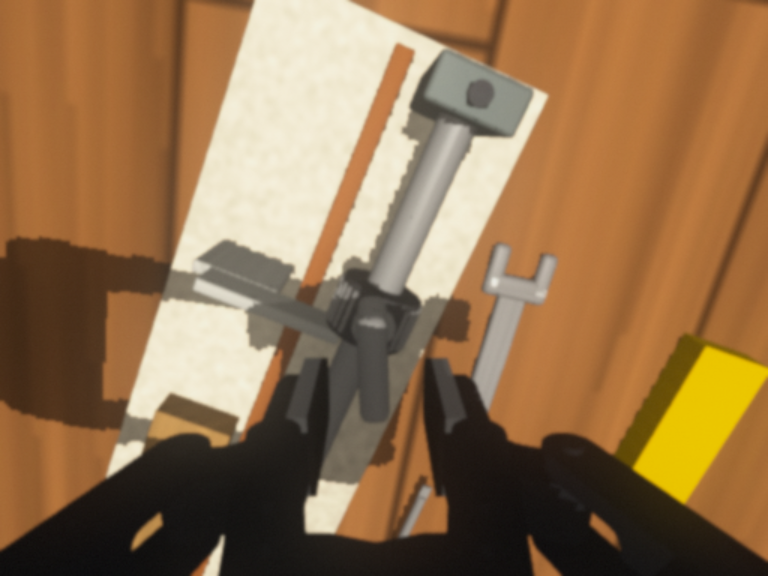

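Call:
drive_tool --pt "0 -1 3 0 -0.7" --pt "0 -1 3 0 -1" --pt "0 -1 3 0 -1" --pt "0 -1 3 0 -1" --pt "0 -1 3 0 -1" --squeeze 60

```text
clock: 3.85
position: [0.541, 0.0386, 0.1132]
ee_rot: [0.002, 0.997, 0.082, 0.001]
contact_force: [-0.0, 0.6, -0.8]
width: -0.0
```

```bash
python3 - <<'E'
from h import *
p=np.load("jig.npy");W=jT(p,[.03,.112,.112])[0]
go(W,.167)
E
```

```text
t 3.85 pos [0.541  0.0386 0.1132] ang 0.163 tz [ 0.0018 -0.004  -1.    ] F [-0.02  0.62 -0.81] M [ 0.05 -0.02 -0.  ] w -0.0
shift mm [-2.5 -0.1  1.2] turn -0.003647105173242071
```

```bash
python3 - <<'E'
from h import *
print(manip.get_state()["width"])
w=manip.get_image("wrist");t=manip.get_image("top")
s=manip.get_image("side")
a=np.hstack([cv2.resize(w,(600,450)),])
cv2.imwrite("pics/w4.png",a)
cv2.imwrite("pics/s4.png",cv2.resize(s[110:310,170:330],None,fx=3.7,fy=3,interpolation=cv2.INTER_CUBIC))
E
```

```text
-4.4071855764177686e-05
```

View pics/w4.png

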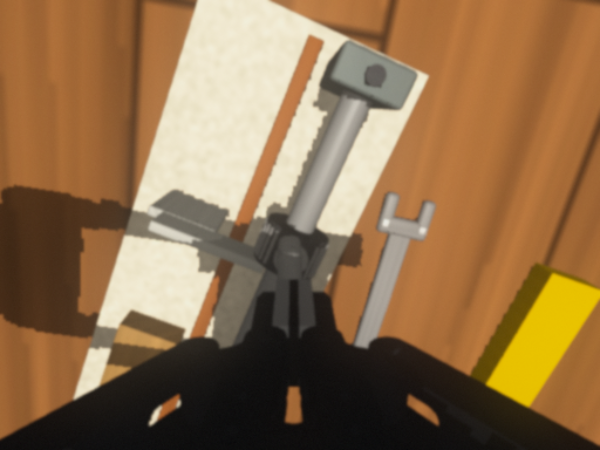

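View pics/s4.png

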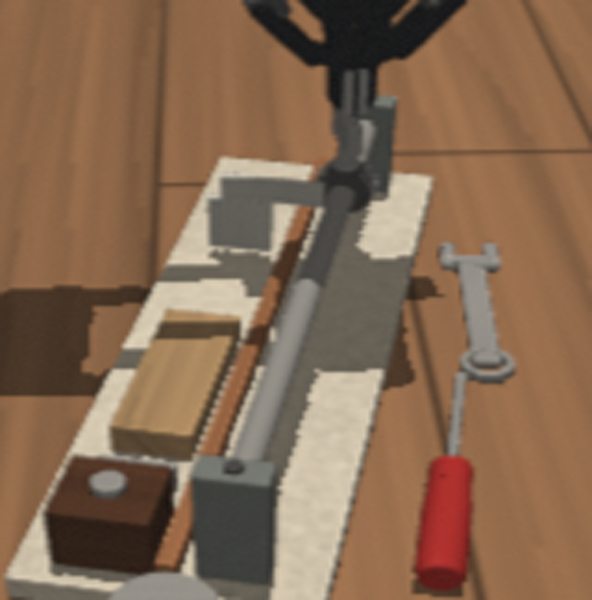

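```bash
python3 - <<'E'
from h import *
w=manip.get_image("wrist");
cv2.imwrite("pics/w5.png",cv2.resize(w[170:370,190:310],None,fx=3,fy=3,interpolation=cv2.INTER_CUBIC))
s=manip.get_image("side")
cv2.imwrite("pics/s5.png",cv2.resize(s[105:185,225:305],None,fx=7,fy=7,interpolation=cv2.INTER_CUBIC))
E
```

```text
(no output)
```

View pics/w5.png

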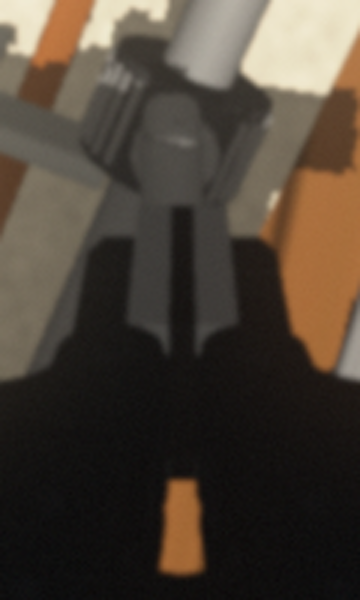

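View pics/s5.png

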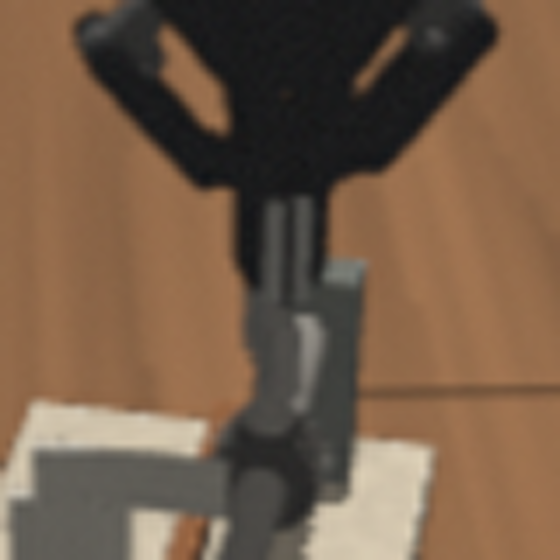

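```bash
python3 - <<'E'
from h import *
p=np.load("jig.npy");c=manip.get_calibration("side")
s=manip.get_state();T=s["position"]
for n,P in(("tcp",T),("grasp",T+[0,0,.019]),("wing top",jT(p,[.03,.112,.142])[0]),("wing bot",jT(p,[.03,.112,.116])[0]),("coll top",jT(p,[.03,.112,.098])[0])):
    print(n,P,((pj(c,P)[0]-[225,105])*7).round(0))
c=manip.get_calibration("wrist");o=-cv2.Rodrigues(c["rvec"])[0].T@c["tvec"];print("cam",o,manip.pinch_z)
for n,P in(("tcp",T),("grasp",T+[0,0,.019]),("wing top",jT(p,[.03,.112,.142])[0]),("wing bot",jT(p,[.03,.112,.116])[0])):
    print(n,((pj(c,P)[0]-[190,170])*3).round(0))
E
```

```text
tcp [0.54095688 0.03858399 0.11312081] [267. 378.]
grasp [0.54095688 0.03858399 0.13212081] [269. 326.]
wing top [0.53852835 0.03829545 0.142     ] [263. 299.]
wing bot [0.53852835 0.03829545 0.116     ] [260. 370.]
coll top [0.53852835 0.03829545 0.098     ] [258. 418.]
cam [0.52819645 0.11178042 0.28629792] -0.0187
tcp [184. 176.]
grasp [184. 221.]
wing top [169. 248.]
wing bot [170. 182.]
```

```bash
cat >> h.py <<'E'
def ov(name,yc,s,x0,y0,w,h,k,fn):
    p=np.load("jig.npy");cal=manip.get_calibration(name);st=manip.get_state();im=manip.get_image(name)
    c=cv2.resize(im[y0:y0+h,x0:x0+w],None,fx=k,fy=k,interpolation=cv2.INTER_CUBIC)
    def dr(P,col):
        q=((pj(cal,P)-[x0-.5,y0-.5])*k).astype(int)
        for a,b in((0,1),(1,2),(2,3),(3,0),(4,5),(5,6),(6,7),(7,4),(0,4),(1,5),(2,6),(3,7)):
            cv2.line(c,tuple(map(int,q[a])),tuple(map(int,q[b])),col,1)
    def box(o,a,lx,ly,z0,z1):
        u=np.array([np.cos(a),np.sin(a)]);v=np.array([-u[1],u[0]])
        return [np.r_[np.array(o)+sx*lx/2*u+sy*ly/2*v,z] for z in(z0,z1) for sx,sy in((1,1),(1,-1),(-1,-1),(-1,1))]
    dr(jT(p,box([.03,yc],1.84+s,.038,.01,.116,.142)),(0,0,255))
    for y in(.205,-.205): dr(jT(p,box([.03,y],0,.036,.018,.018,.102)),(255,0,0))
    dr(jT(p,box([-.0,yc-.015],0,.104,.006,.024,.03)),(0,200,0))
    R=Ro.from_quat(np.roll(st["ee_rot"],-1)).as_matrix()
    dr([st["position"]+R@np.array([x,y,z]) for z in(-.04,0) for x,y in((.001,.011),(.001,-.011),(-.001,-.011),(-.001,.011))],(0,255,255))
    cv2.imwrite(fn,c)
E
python3 - <<'E'
from h import *
ov("side",.112,.135,210,95,110,90,7,"pics/o1.png")
ov("wrist",.112,.135,170,130,170,200,3,"pics/o2.png")
E
```

```text
(no output)
```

View pics/o1.png

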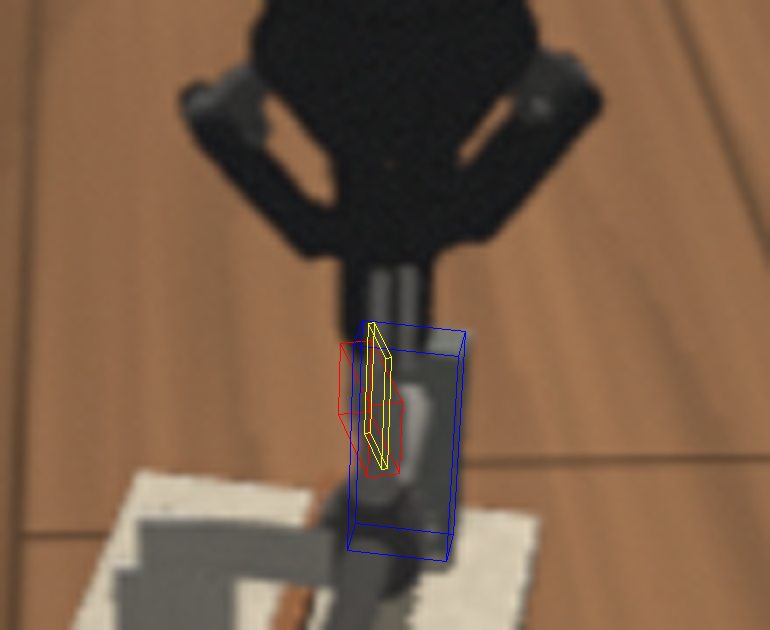

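View pics/o2.png

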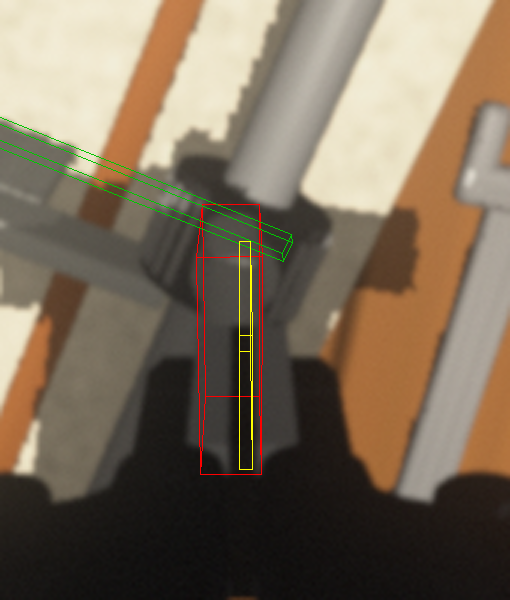

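```bash
python3 - <<'E'
from h import *
ov("wrist",.112,.135,0,0,512,384,1.5,"pics/o3.png")
E
```

```text
(no output)
```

View pics/o3.png

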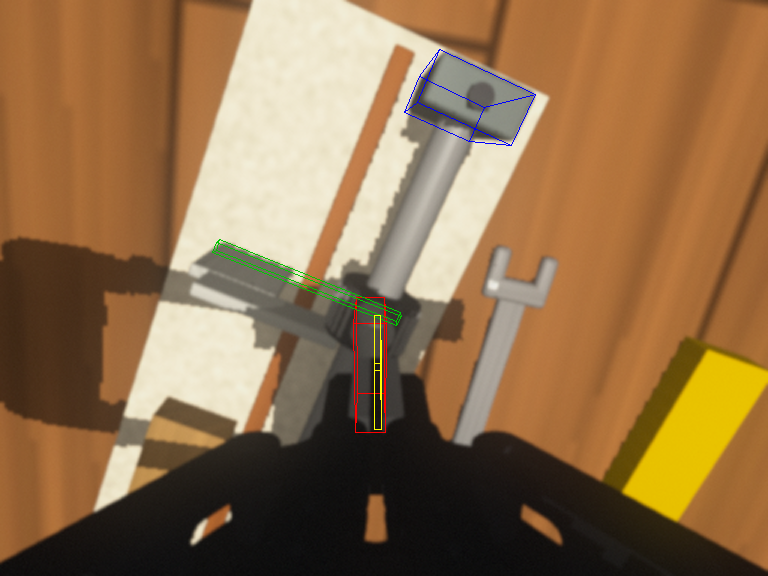

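```bash
python3 - <<'E'
from h import *
c=manip.get_calibration("wrist");s=manip.get_state();R=Ro.from_quat(np.roll(s["ee_rot"],-1)).as_matrix()
Rc=cv2.Rodrigues(c["rvec"])[0]
for z in(0,-.013,-.019,-.03,-.04,-.05):
  for x,y in((0,0),(.0425,-.011),(-.0425,-.011),(-.0425,.011)):
    P=s["position"]+R@[x,y,z];print(z,x,y,(Rc@P+c["tvec"]).round(3),pj(c,P)[0].round(0))
E
```

```text
0 0 0 [0.001 0.02  0.187] [251. 229.]
0 0.0425 -0.011 [0.043 0.009 0.184] [329. 210.]
0 -0.0425 -0.011 [-0.042  0.009  0.184] [173. 210.]
0 -0.0425 0.011 [-0.042  0.03   0.191] [176. 247.]
-0.013 0 0 [0.001 0.024 0.175] [251. 239.]
-0.013 0.0425 -0.011 [0.043 0.013 0.172] [335. 219.]
-0.013 -0.0425 -0.011 [-0.042  0.013  0.172] [168. 219.]
-0.013 -0.0425 0.011 [-0.042  0.034  0.178] [171. 258.]
-0.019 0 0 [0.001 0.025 0.169] [251. 244.]
-0.019 0.0425 -0.011 [0.043 0.015 0.166] [338. 223.]
-0.019 -0.0425 -0.011 [-0.042  0.015  0.166] [165. 223.]
-0.019 -0.0425 0.011 [-0.042  0.036  0.172] [168. 263.]
-0.03 0 0 [0.001 0.029 0.159] [251. 254.]
-0.03 0.0425 -0.011 [0.043 0.018 0.155] [344. 232.]
-0.03 -0.0425 -0.011 [-0.042  0.018  0.155] [159. 232.]
-0.03 -0.0425 0.011 [-0.042  0.039  0.162] [163. 275.]
-0.04 0 0 [0.001 0.032 0.149] [251. 264.]
-0.04 0.0425 -0.011 [0.043 0.021 0.146] [350. 242.]
-0.04 -0.0425 -0.011 [-0.042  0.021  0.146] [153. 242.]
-0.04 -0.0425 0.011 [-0.042  0.042  0.152] [157. 286.]
-0.05 0 0 [0.001 0.034 0.14 ] [252. 276.]
-0.05 0.0425 -0.011 [0.043 0.024 0.136] [357. 252.]
-0.05 -0.0425 -0.011 [-0.042  0.024  0.136] [146. 252.]
-0.05 -0.0425 0.011 [-0.042  0.045  0.143] [151. 299.]
```

Call:
drive_tool --pt "-2 0 -3 0 0" --pt "-2 0 -3 0 0" --pt "-2 0 2 0 0" --pt "-2 0 6 0 0" --pt "-2 0 10 0 0"

```text
clock: 4.75
position: [0.5388, 0.0382, 0.1026]
ee_rot: [0.002, 0.997, 0.082, 0.0]
contact_force: [-0.3, 0.2, -0.2]
width: 0.0427
```

```bash
python3 - <<'E'
from h import *
p=np.load("jig.npy");W=jT(p,[.03,.112,.085])[0]
go(W,.167)
ov("wrist",.112,.135,0,0,512,384,1.5,"pics/o4.png")
E
```

```text
t 4.75 pos [0.5388 0.0382 0.1026] ang 0.163 tz [ 0.0011 -0.004  -1.    ] F [-0.26  0.21 -0.22] M [ 0.02 -0.04 -0.  ] w 0.0427
shift mm [-0.2 -0.2 17.6] turn -0.003793484144484882
```

View pics/o4.png

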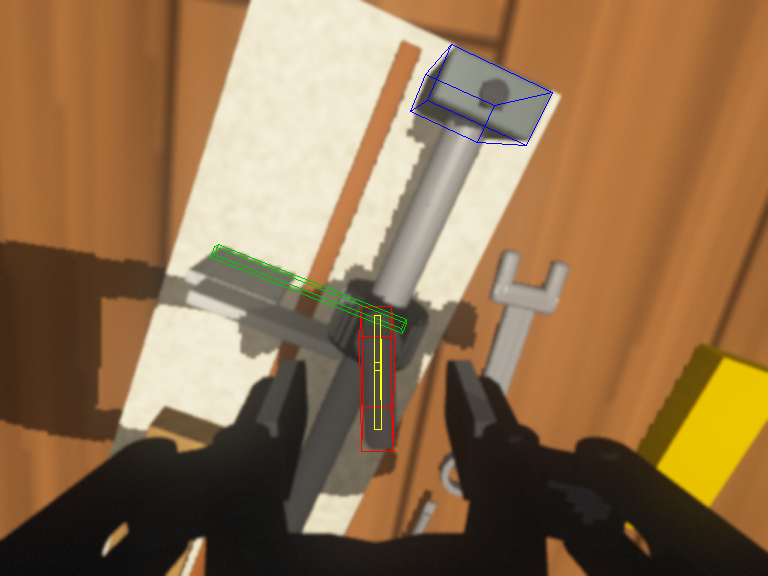

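Call:
drive_tool --pt "0 0 4 0 0" --pt "0 0 8 0 0" --pt "0 0 12 0 0" --pt "0 0 16 0 0" --pt "0 0 18 0 0"

```text
clock: 5.3
position: [0.538, 0.0382, 0.0834]
ee_rot: [0.002, 0.997, 0.082, -0.001]
contact_force: [-0.3, 0.3, 0.2]
width: 0.0427
```

```bash
python3 - <<'E'
from h import *
p=np.load("jig.npy");W=jT(p,[.03,.112,.082])[0]
go(W,.167)
ov("wrist",.112,.135,0,0,512,384,1.5,"pics/o5.png")
ov("side",.112,.135,210,95,110,90,7,"pics/o6.png")
E
```

```text
t 5.3 pos [0.538  0.0382 0.0834] ang 0.163 tz [-0.001  -0.0039 -1.    ] F [-0.3   0.3   0.17] M [-0.02 -0.05  0.04] w 0.0427
shift mm [ 0.5 -0.1  1.4] turn -0.0037833818204426883
```

View pics/o5.png

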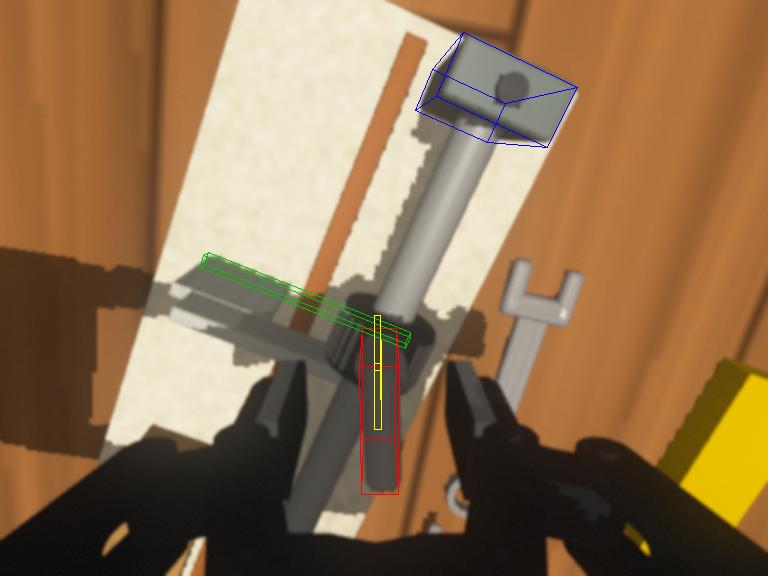

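View pics/o6.png

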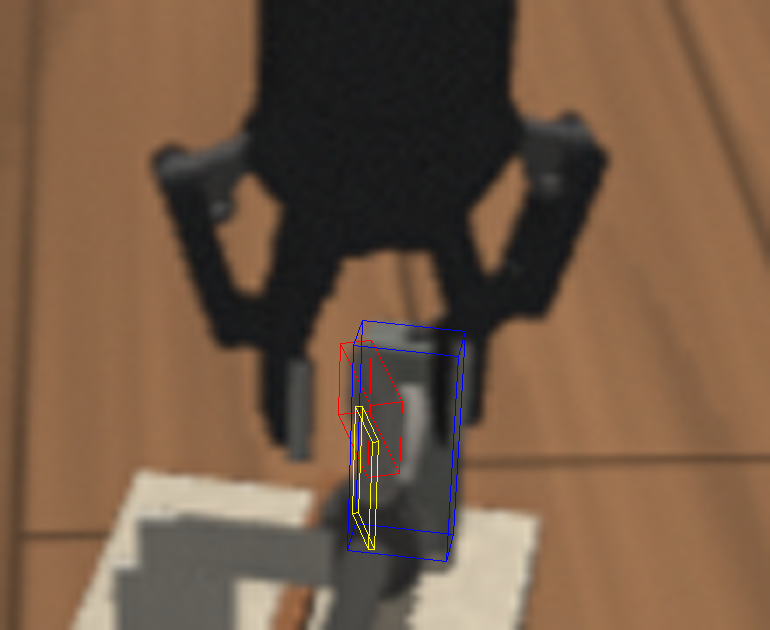

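Call:
drive_tool --pt "0 0 1 0 -0.4" --pt "0 0 1 0 -0.6" --pt "0 0 1 0 -1" --pt "0 0 1 0 -1" --pt "0 0 1 0 -1" --squeeze 60

```text
clock: 5.9
position: [0.5394, 0.0383, 0.0828]
ee_rot: [0.002, 0.997, 0.082, 0.001]
contact_force: [4.9, 0.5, -1.8]
width: 0.0088
```

```bash
python3 - <<'E'
from h import *
p=np.load("jig.npy");W=jT(p,[.03,.112,.082])[0]
go(W,.167)
E
```

```text
t 5.9 pos [0.5394 0.0383 0.0828] ang 0.163 tz [ 0.0017 -0.0036 -1.    ] F [ 4.94  0.49 -1.79] M [ 0.24 -0.57  0.28] w 0.0088
shift mm [-0.9 -0.1  0.8] turn -0.0036196057220521105
```

Call:
drive_tool --pt "-1 0 0 -0.13 -1" --pt "-1 0 0 -0.26 -1" --pt "-1 0 0 -0.39 -1" --pt "-1 0 0 -0.52 -1" --pt "-1 0 0 -0.65 -1"

```text
clock: 6.4
position: [0.5394, 0.0381, 0.0827]
ee_rot: [0.002, 0.918, 0.398, 0.001]
contact_force: [3.7, 0.7, -4.0]
width: 0.0087
```

```bash
python3 - <<'E'
from h import *
p=np.load("jig.npy");W=jT(p,[.03,.112,.082])[0]
go(W,.135+1.15+.032)
E
```

```text
t 6.4 pos [0.5394 0.0381 0.0827] ang 0.818 tz [ 0.0034 -0.0035 -1.    ] F [ 3.72  0.71 -3.98] M [ 0.05 -0.58 -0.13] w 0.0087
shift mm [-0.5 -0.7  0.7] turn -0.49918674375922834
```

Call:
drive_tool --pt "0 0 0 -0.12 -1" --pt "0 0 0 -0.24 -1" --pt "0 0 0 -0.36 -1" --pt "0 0 0 -0.45 -1" --pt "0 0 0 -0.45 -1"

```text
clock: 6.9
position: [0.5394, 0.038, 0.0827]
ee_rot: [0.002, 0.806, 0.592, 0.0]
contact_force: [2.9, -0.3, -2.5]
width: 0.0092
```

```bash
python3 - <<'E'
from h import *
p=np.load("jig.npy");W=jT(p,[.03,.012,.082])[0]
go(W)
ov("wrist",.112,1.24,0,0,512,384,1.5,"pics/o7.png")
ov("top",.112,1.24,150,130,270,140,2.9,"pics/o8.png")
E
```

```text
t 6.9 pos [0.5394 0.038  0.0827] ang 1.268 tz [ 0.0034 -0.0037 -1.    ] F [ 2.85 -0.26 -2.51] M [ 0.06 -0.28  0.15] w 0.0092
shift mm [-99.8   5.7   1. ] turn 0.0
```

View pics/o7.png

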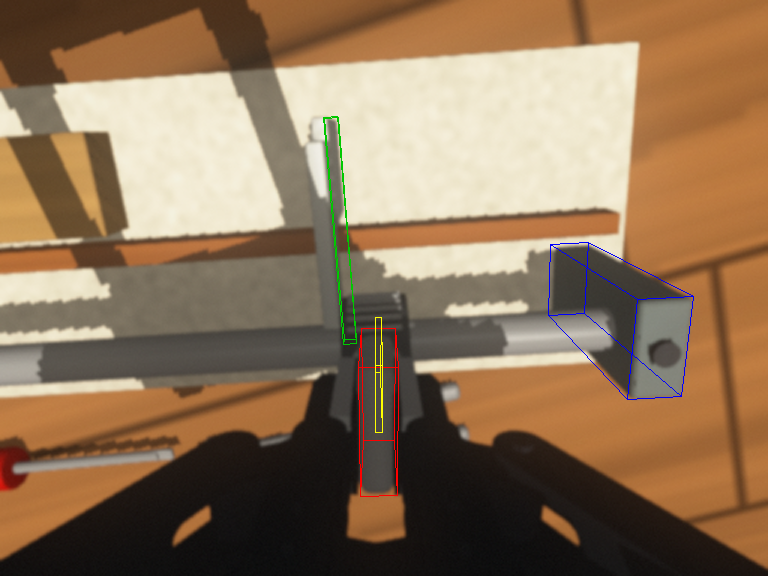

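View pics/o8.png

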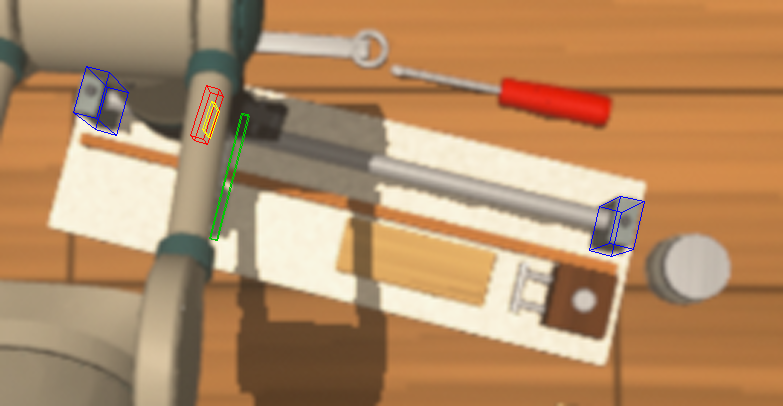

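Call:
drive_tool --pt "-5 0.3 0 0 -1" --pt "-20 1.3 0 0 -1" --pt "-35 2.3 0 0 -1" --pt "-50 3.3 0 0 -1" --pt "-60 4 0 0 -1"

```text
clock: 7.5
position: [0.5248, -0.0222, 0.0827]
ee_rot: [0.003, 0.807, 0.591, 0.0]
contact_force: [4.2, 1.7, -3.2]
width: 0.009
```

```bash
cat >> h.py <<'E'
def fj():
    p=np.load("jig.npy");s=manip.get_state();a=p[2]
    F=s["contact_force"];c,si=np.cos(a),np.sin(a)
    q=jinv(p,s["position"])[0]
    R=Ro.from_quat(np.roll(s["ee_rot"],-1)).as_matrix()
    print("t %.2f jigpos %s Fjig x %.2f y %.2f z %.2f M %s ang %.3f w %.4f"%(s["clock"],(q*1000).round(1),c*F[0]+si*F[1],-si*F[0]+c*F[1],F[2],s["moment"].round(2),np.arctan2(R[1,0],R[0,0]),s["width"]))
E
python3 -c "
from h import *
fj();fj()"
```

```text
t 7.50 jigpos [30.9 49.9 82.7] Fjig x 3.72 y 2.62 z -3.21 M [ 0.18 -0.6   0.13] ang 1.265 w 0.0090
t 7.50 jigpos [30.9 49.9 82.7] Fjig x 3.72 y 2.62 z -3.21 M [ 0.18 -0.6   0.13] ang 1.265 w 0.0090
```

Call:
drive_tool --pt "-8 0 0 0 -1" --pt "-15 0.5 0 0 -1" --pt "-21 0.9 0 0 -1" --pt "-26 1.2 0 0 -1" --pt "-29 1.4 0 0 -1"

```text
clock: 8.0
position: [0.5179, -0.0509, 0.0827]
ee_rot: [0.003, 0.807, 0.591, 0.001]
contact_force: [4.5, -0.2, -5.5]
width: 0.0091
```

```bash
python3 - <<'E'
from h import *
fj()
ov("side",.019,1.24,150,120,160,190,3.7,"pics/o9.png")
E
```

```text
t 8.00 jigpos [30.9 20.4 82.7] Fjig x 4.44 y 0.90 z -5.51 M [ 0.03 -0.86  0.09] ang 1.264 w 0.0091
```

View pics/o9.png

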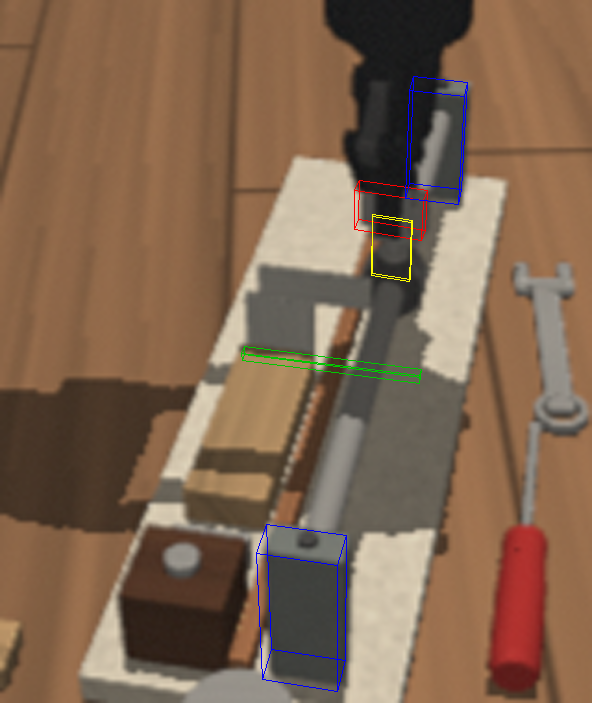

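Call:
drive_tool --pt "-3 0.2 0 0 -1" --pt "-6 0.4 0 0 -1" --pt "-9 0.6 0 0 -1" --pt "-12 0.8 0 0 -1" --pt "-15 1 0 0 -1"

```text
clock: 8.55
position: [0.5143, -0.066, 0.0827]
ee_rot: [0.003, 0.807, 0.591, 0.0]
contact_force: [4.8, 0.9, -5.7]
width: 0.0087
```

```bash
python3 - <<'E'
from h import *
fj()
E
```

```text
t 8.55 jigpos [30.9  4.9 82.7] Fjig x 4.42 y 1.95 z -5.67 M [ 0.22 -0.77  0.13] ang 1.265 w 0.0087
```

Call:
drive_tool --pt "-2 0.1 0 0 -1" --pt "-4 0.2 0 0 -1" --pt "-6 0.3 0 0 -1" --pt "-8 0.4 0 0 -1" --pt "-10 0.5 0 0 -1"

```text
clock: 9.05
position: [0.512, -0.0758, 0.0827]
ee_rot: [0.003, 0.807, 0.591, 0.001]
contact_force: [6.3, 1.2, -5.6]
width: 0.0092
```

```bash
python3 - <<'E'
from h import *
fj()
im=manip.get_image("top")
cv2.imwrite("pics/t10.png",cv2.resize(im[180:270,240:380],None,fx=5,fy=5,interpolation=cv2.INTER_CUBIC))
fj()
E
```

```text
t 9.05 jigpos [30.9 -5.1 82.7] Fjig x 5.86 y 2.62 z -5.65 M [ 0.18 -0.81  0.07] ang 1.265 w 0.0092
t 9.10 jigpos [31.  -5.5 82.7] Fjig x 4.78 y 1.47 z -4.90 M [ 0.09 -0.78  0.05] ang 1.264 w 0.0088
```

View pics/t10.png

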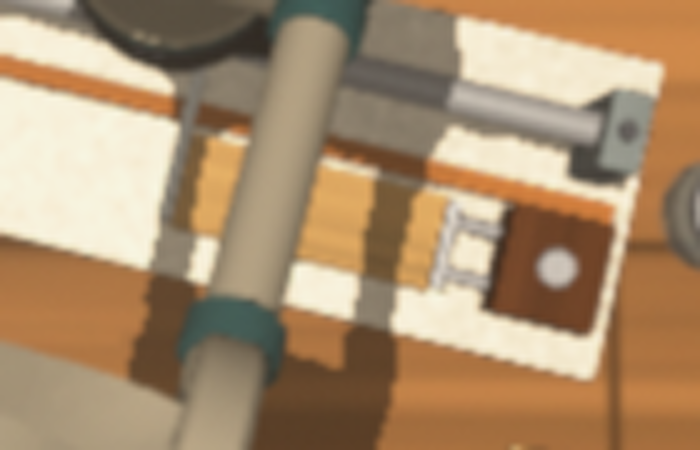

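Call:
drive_tool --pt "-1 -0.5 0 0 -1" --pt "-2 -0.5 0 0 -1" --pt "-2.8 -0.4 0 0 -1" --pt "-2.8 -0.4 0 0 -1"

```text
clock: 9.5
position: [0.5113, -0.0785, 0.0827]
ee_rot: [0.004, 0.807, 0.591, 0.001]
contact_force: [6.5, 0.8, -5.6]
width: 0.009
```

```bash
python3 - <<'E'
from h import *
fj()
E
```

```text
t 9.50 jigpos [31.  -7.9 82.7] Fjig x 6.08 y 2.29 z -5.59 M [ 0.27 -1.03  0.1 ] ang 1.264 w 0.0090
```

Call:
drive_tool --pt "-0.8 -0.3 0 0 -1" --pt "-1.6 -0.3 0 0 -1" --pt "-1.6 -0.3 0 0 -1"

```text
clock: 9.8
position: [0.5111, -0.0796, 0.0827]
ee_rot: [0.004, 0.807, 0.591, 0.002]
contact_force: [5.8, 2.1, -5.6]
width: 0.0091
```

```bash
python3 -c "
from h import *
fj()"
```

```text
t 9.80 jigpos [31.  -9.  82.7] Fjig x 5.19 y 3.36 z -5.58 M [ 0.32 -0.92  0.1 ] ang 1.264 w 0.0091
```

Call:
drive_tool --pt "-0.8 0.1 0 0 -1" --pt "-1.6 0.1 0 0 -1" --pt "-1.6 0.1 0 0 -1"

```text
clock: 10.1
position: [0.5109, -0.0807, 0.0827]
ee_rot: [0.003, 0.807, 0.591, 0.002]
contact_force: [5.1, 1.7, -4.8]
width: 0.009
```

```bash
python3 -c "
from h import *
fj()"
```

```text
t 10.10 jigpos [ 31.  -10.1  82.7] Fjig x 4.58 y 2.85 z -4.78 M [ 0.36 -0.74  0.09] ang 1.264 w 0.0090
```

Call:
drive_tool --pt "-1 0.1 0 0 -1" --pt "-2 0.1 0 0 -1" --pt "-2 0.1 0 0 -1"

```text
clock: 10.4
position: [0.5104, -0.0822, 0.0827]
ee_rot: [0.003, 0.807, 0.591, 0.003]
contact_force: [4.7, 2.8, -4.7]
width: 0.009
```

```bash
python3 -c "
from h import *
fj()"
```

```text
t 10.40 jigpos [ 31.  -11.7  82.7] Fjig x 3.92 y 3.81 z -4.72 M [ 0.27 -0.76  0.12] ang 1.264 w 0.0090
```

Call:
drive_tool --pt "-1 0.1 0 0 -1" --pt "-2 0.1 0 0 -1" --pt "-2 0.1 0 0 -1"

```text
clock: 10.7
position: [0.5101, -0.0838, 0.0827]
ee_rot: [0.003, 0.807, 0.591, 0.003]
contact_force: [5.5, 2.8, -4.7]
width: 0.0088
```

```bash
python3 -c "
from h import *
fj()"
```

```text
t 10.70 jigpos [ 31.  -13.3  82.7] Fjig x 4.73 y 4.00 z -4.74 M [ 0.23 -0.7   0.17] ang 1.264 w 0.0088
```

Call:
drive_tool --pt "-1 0.1 0 0 -1" --pt "-2 0.1 0 0 -1" --pt "-2 0.1 0 0 -1"

```text
clock: 11.0
position: [0.5097, -0.0854, 0.0827]
ee_rot: [0.003, 0.807, 0.591, 0.003]
contact_force: [6.0, 1.5, -5.6]
width: 0.0089
```

```bash
python3 -c "
from h import *
fj()"
```

```text
t 11.00 jigpos [ 31.  -15.   82.7] Fjig x 5.51 y 2.88 z -5.65 M [ 0.25 -0.68  0.17] ang 1.264 w 0.0089
```

Call:
drive_tool --pt "-1 0.1 0 0 -1" --pt "-2 0.1 0 0 -1" --pt "-2 0.1 0 0 -1"

```text
clock: 11.3
position: [0.5093, -0.0869, 0.0827]
ee_rot: [0.002, 0.807, 0.591, 0.004]
contact_force: [4.7, 1.5, -4.8]
width: 0.0091
```

```bash
python3 -c "
from h import *
fj()"
```

```text
t 11.30 jigpos [ 31.  -16.6  82.7] Fjig x 4.20 y 2.60 z -4.78 M [ 0.25 -0.77  0.12] ang 1.264 w 0.0091
```

Call:
drive_tool --pt "-1 0.1 0 0 -1" --pt "-2.2 0.1 0 0 -1" --pt "-2.2 0.1 0 0 -1"

```text
clock: 11.6
position: [0.5089, -0.0888, 0.0827]
ee_rot: [0.002, 0.807, 0.591, 0.004]
contact_force: [5.1, 2.3, -5.3]
width: 0.0088
```

```bash
python3 -c "
from h import *
fj()"
```

```text
t 11.60 jigpos [ 31.  -18.5  82.7] Fjig x 4.39 y 3.41 z -5.31 M [ 0.2  -0.71  0.14] ang 1.264 w 0.0088
```

Call:
drive_tool --pt "-1 0.1 0 0 -1" --pt "-2.2 0.1 0 0 -1" --pt "-2.2 0.1 0 0 -1"

```text
clock: 11.9
position: [0.5085, -0.0906, 0.0827]
ee_rot: [0.002, 0.807, 0.591, 0.004]
contact_force: [5.2, 2.1, -5.4]
width: 0.0088
```

```bash
python3 -c "
from h import *
fj()"
```

```text
t 11.90 jigpos [ 31.  -20.4  82.7] Fjig x 4.61 y 3.29 z -5.40 M [ 0.16 -0.76  0.15] ang 1.264 w 0.0088
```

Call:
drive_tool --pt "-1 0.1 0 0 -1" --pt "-2.2 0.1 0 0 -1" --pt "-2.2 0.1 0 0 -1"

```text
clock: 12.2
position: [0.5081, -0.0924, 0.0827]
ee_rot: [0.002, 0.807, 0.591, 0.004]
contact_force: [5.8, 3.0, -5.4]
width: 0.009
```

```bash
python3 -c "
from h import *
fj()"
```

```text
t 12.20 jigpos [ 31.  -22.2  82.7] Fjig x 4.91 y 4.23 z -5.37 M [ 0.18 -0.72  0.14] ang 1.264 w 0.0090
```

Call:
drive_tool --pt "-1 0.1 0 0 -1" --pt "-2 0.1 0 0 -1" --pt "-2 0.1 0 0 -1"

```text
clock: 12.5
position: [0.508, -0.0924, 0.0827]
ee_rot: [0.001, 0.807, 0.59, 0.006]
contact_force: [7.0, 6.3, -5.3]
width: 0.0093
```

Call:
drive_tool --pt "-2 0.1 0 0 -1" --pt "-2.5 0.1 0 0 -1" --pt "-2.5 0.1 0 0 -1"

```text
clock: 12.8
position: [0.508, -0.0923, 0.0828]
ee_rot: [-0.001, 0.807, 0.59, 0.008]
contact_force: [8.0, 8.0, -5.5]
width: 0.0087
```

```bash
python3 -c "
from h import *
fj()"
```

```text
t 12.80 jigpos [ 31.  -22.2  82.8] Fjig x 5.87 y 9.68 z -5.46 M [ 0.88 -0.94  0.13] ang 1.262 w 0.0087
```

Call:
drive_tool --pt "-2.8 0.1 0 0 -1" --pt "-3.2 0.1 0 0 -1" --pt "-3.2 0.1 0 0 -1"

```text
clock: 13.1
position: [0.508, -0.0923, 0.0827]
ee_rot: [-0.002, 0.808, 0.589, 0.01]
contact_force: [8.0, 10.1, -5.4]
width: 0.0094
```

```bash
python3 -c "
from h import *
fj()"
```

```text
t 13.10 jigpos [ 31.  -22.1  82.7] Fjig x 5.44 y 11.71 z -5.43 M [ 1.16 -1.    0.1 ] ang 1.261 w 0.0094
```

Call:
drive_tool --pt "-3.2 0.1 0 0.12 -1" --pt "-3.2 0.1 0 0.24 -1" --pt "-3.2 0.1 0 0.36 -1" --pt "-3.2 0.1 0 0.48 -1" --pt "-3.2 0.1 0 0.6 -1"

```text
clock: 13.6
position: [0.5082, -0.0919, 0.0828]
ee_rot: [-0.008, 0.947, 0.321, 0.011]
contact_force: [9.0, 11.2, -5.4]
width: 0.009
```

```bash
python3 -c "
from h import *
fj();go(manip.get_state()['position'],.05)"
```

```text
t 13.60 jigpos [ 31.1 -21.7  82.8] Fjig x 6.17 y 12.98 z -5.42 M [ 1.13 -0.99  0.12] ang 0.654 w 0.0090
t 13.6 pos [ 0.5082 -0.0919  0.0828] ang 0.654 tz [ 0.0157  0.0218 -0.9996] F [ 9.04 11.17 -5.42] M [ 1.13 -0.99  0.12] w 0.009
shift mm [0. 0. 0.] turn 0.6044046048099743
```

Call:
drive_tool --pt "-2.5 2 0 0.13 -1" --pt "-2.5 2 0 0.26 -1" --pt "-2.5 2 0 0.39 -1" --pt "-2.5 2 0 0.52 -1" --pt "-2.5 2 0 0.62 -1"

```text
clock: 14.1
position: [0.5084, -0.0917, 0.0829]
ee_rot: [-0.014, 1.0, 0.015, 0.009]
contact_force: [8.8, 11.1, -4.1]
width: 0.0092
```

```bash
python3 -c "
from h import *
fj();go(manip.get_state()['position'],.05)"
```

```text
t 14.10 jigpos [ 31.2 -21.4  82.9] Fjig x 5.92 y 12.86 z -4.07 M [ 1.08 -0.95  0.32] ang 0.029 w 0.0092
t 14.1 pos [ 0.5084 -0.0917  0.0829] ang 0.029 tz [ 0.0176  0.0274 -0.9995] F [ 8.77 11.11 -4.07] M [ 1.08 -0.95  0.32] w 0.0092
shift mm [0. 0. 0.] turn -0.0209189086663093
```

Call:
drive_tool --pt "-0.8 3 0 0.04 -1" --pt "-0.8 3 0 0.07 -1" --pt "-0.8 3 0 0.07 -1"

```text
clock: 14.4
position: [0.5085, -0.0914, 0.0829]
ee_rot: [-0.017, 1.0, -0.021, 0.009]
contact_force: [8.9, 10.3, -5.3]
width: 0.009
```

```bash
python3 -c "
from h import *
fj();p=np.load('jig.npy');ov('wrist',-.022,0.0,0,0,512,384,1.5,'pics/o11.png')"
```

```text
t 14.40 jigpos [ 31.3 -21.1  82.9] Fjig x 6.28 y 12.13 z -5.34 M [ 1.11 -0.89  0.14] ang -0.042 w 0.0090
```

View pics/o11.png

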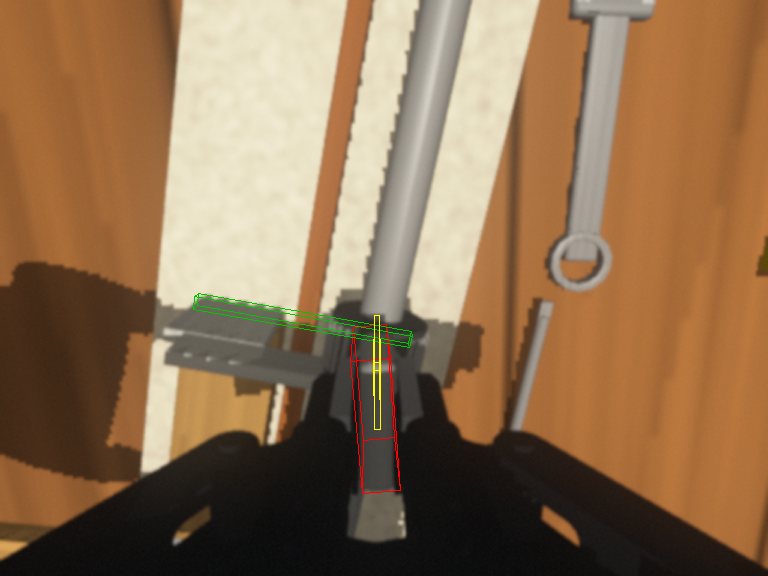

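Call:
drive_tool --pt "0.2 -1 0 0 -1" --pt "0.2 -1 0 0 -1" --pt "0.2 -1 0 0 -1"

```text
clock: 14.75
position: [0.5087, -0.0909, 0.083]
ee_rot: [-0.016, 1.0, -0.02, 0.009]
contact_force: [4.8, 1.0, -4.7]
width: 0.0089
```

```bash
python3 -c "
from h import *
fj()"
```

```text
t 14.75 jigpos [ 31.3 -20.6  83. ] Fjig x 4.48 y 2.09 z -4.71 M [-0.37 -0.47  0.16] ang -0.041 w 0.0089
```

Call:
drive_tool --pt "0 0 0 0 -0.5" --pt "0 0 0 0 0" --pt "0 0 0 0 0" --pt "0 0 -15 0 0" --pt "0 0 -30 0 0"

```text
clock: 15.25
position: [0.5069, -0.0917, 0.113]
ee_rot: [-0.016, 1.0, -0.02, 0.008]
contact_force: [0.7, 0.9, -0.6]
width: 0.0427
```

Call:
drive_tool --pt "0 0 -30 0 0" --pt "0 0 -70 0 0" --pt "-30 0 -90 0 0" --pt "-50 -20 -90 0 0" --pt "-50 -20 -90 0 0"

```text
clock: 15.75
position: [0.453, -0.0708, 0.2038]
ee_rot: [-0.017, 1.0, -0.02, 0.007]
contact_force: [0.4, -0.1, -0.6]
width: 0.0427
```

```bash
python3 -c "
from h import *
fj();p=np.load('jig.npy')
ov('wrist',-.0215,-0.05,0,0,512,384,1.5,'pics/o12.png')
im=manip.get_image('top');cv2.imwrite('pics/t12.png',cv2.resize(im[150:270,220:400],None,fx=4.4,fy=4.4,interpolation=cv2.INTER_CUBIC))
im=manip.get_image('side');cv2.imwrite('pics/s12.png',cv2.resize(im[130:330,150:330],None,fx=3,fy=3,interpolation=cv2.INTER_CUBIC))"
```

```text
t 15.75 jigpos [-27.5 -14.1 203.8] Fjig x 0.45 y -0.04 z -0.63 M [-0.03 -0.04 -0.03] ang -0.040 w 0.0427
```

View pics/o12.png

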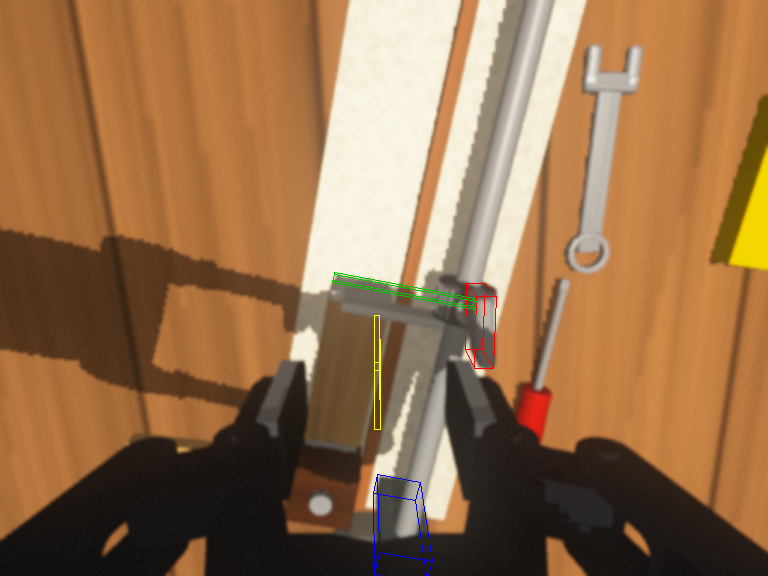

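View pics/t12.png

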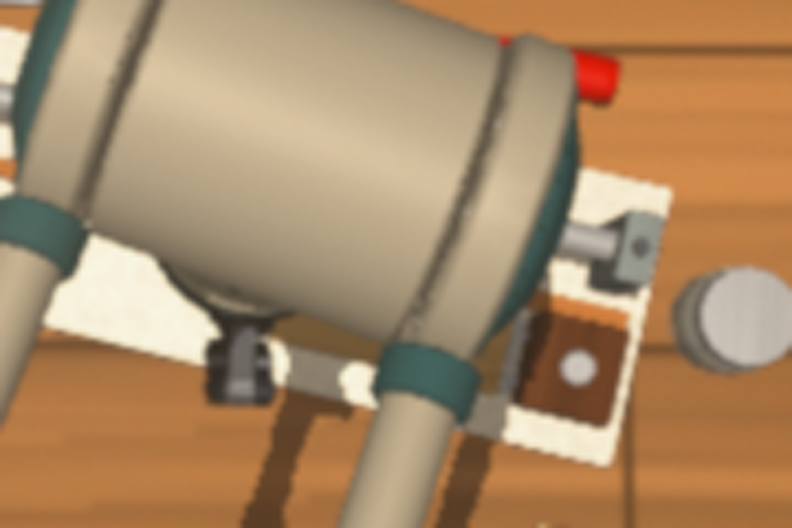

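View pics/s12.png

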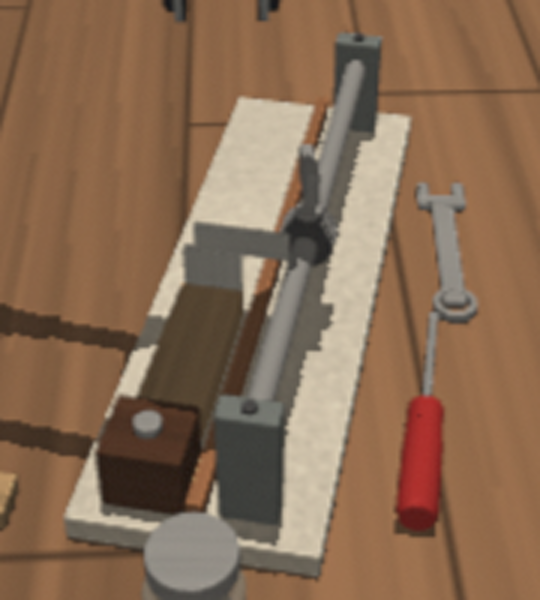

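```bash
python3 -c "
from h import *
im=manip.get_image('wrist');cv2.imwrite('pics/w13.png',cv2.resize(im[170:330,190:350],None,fx=3.7,fy=3.7,interpolation=cv2.INTER_CUBIC))"
```

```text
(no output)
```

View pics/w13.png

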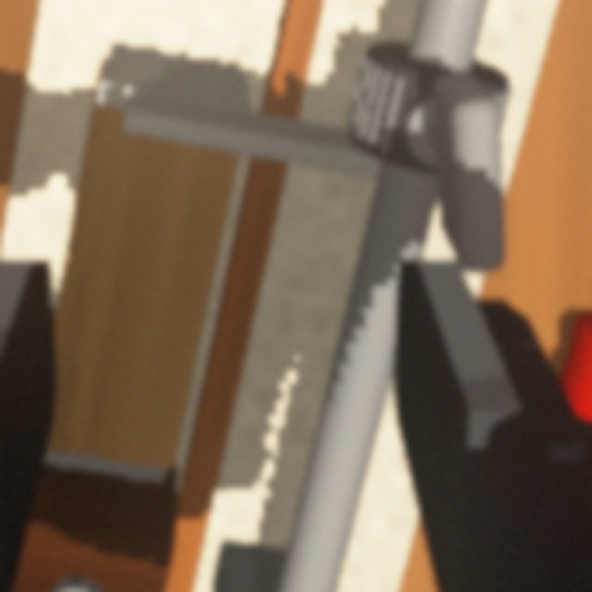

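```bash
python3 -c "
from h import *
fj();print(manip.sign_off())"
```

```text
t 15.95 jigpos [-23.6 -15.4 202.7] Fjig x -0.05 y 0.46 z 0.18 M [ 0.01 -0.04  0.04] ang -0.041 w 0.0427
the job is handed in; nothing more can be done
None
```

The length stop is set, and I handed the job in at about 16 s. No verdict was reported.

**What I did:**
- I loosened the wing screw to about 1.24 rad, judged by tool angle.
- I slid the collar about 134 mm until the nose stopped moving. The hand force then rose from about 4 N to 12 N.
- I held about 12–13 N while turning the screw back to about -0.05 rad by tool angle, then let go and backed away.

**Last checks:**
- **Seating:** the pictures show the board between the stop plate and the nose, straight along the fence. The wing stands at its tight angle.
- **Bystanders:** the jar, wrench and screwdriver look unmoved.
- **Robot:** it is clear of everything, with contact force near zero.
- **Not measured:** I did not measure the clamping force after letting go. I infer it from the steady 12–13 N held while the screw locked.

**What disagreed:**
- **Fingertip height:** the fingertips were about 30 mm higher than the stated tool frame implies. My first grip therefore closed above the wing (opening read 0, no contact). I confirmed the offset in the wrist and side pictures, then regripped lower and the opening read 9 mm.
- **Tool drift:** the tool position moved back about 1 mm during tightening. I put this down to the tool tilting, because the push force stayed constant.

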